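# Hold a busbar link over the bare pair of studs

### The arm

A 7-joint arm with a two-finger parallel gripper is mounted at the origin on the work surface. World frame = base frame: x ahead of the robot, y to its left, z up, the work surface at z = 0. Lengths are in m, angles in rad, forces in N, time in s.
With the tool pointing down it reaches from about 0.425 to 0.875 m from the base axis. Payload 8.4 kg.
Tool frame: the origin (TCP) lies at the very end of the fingers, on their centre line; the grasp point (between the pads) lies 19 mm behind it; z points along the fingers, y is the line along which they close (so a half turn about z gives the same grasp; the last joint's range is limited). The gripper opens to 85 mm and grips with 20 to 120 N. Pads are 22 mm wide; open, the fingers measure 114 mm over their backs; the gripper's body (76 mm by 85 mm) begins 54 mm behind the grasp point. The pads swing forward as they close: fully open they stand 13 mm farther back than shut.
Start: joints at [1.108, 0.333, 0.04, 1.465, -0.013, 1.343, -0.059], TCP at [0.231, -0.607, 0.231] pointing down, gripper open.
Joint ranges: [-2.58, 2.58], [-0.38, 2.09], [-1.3, 1.39], [0.25, 2.4], [-1.5, 4.64], [0.08, 2.09], [-2.65, 2.65]. Speed limits (rad/s): [2.22, 2.22, 2.79, 2.79, 3.14, 3.14, 3.14].

### API

Orientations are given as a unit quaternion [w, x, y, z].
In Python, from plant import r, fingers, solver, status, get_image, ticket gives the robot as it stands. Calls block until the motion is done:
- r.move_pose(position, orientation): joint-space move of the TCP to a pose.
- r.servo_line(position, attitude=None, feed=0.15, guard=None): straight line of the TCP; attitude=None keeps the orientation; feed is the mean speed in m/s. With guard (N) it stops when the force on the tool has changed by that much, and returns True; else False.
- r.move_joints(angles): joint-space move.
- fingers.let_go() and fingers.grasp(effort=None): open the fingers fully, or close them until they stop; effort is the grip in N (None keeps the last).
- r.pause(seconds).
- solver.ik(position, orientation): joint angles nearest the present ones, or None.
- status.observe(): the state.
- get_image(name): name is "scene" or "side" or "wrist"; returns a dict with "img" (384x512x3 uint8, red, green, blue), "vertical_fov" (degrees; the focal length in pixels is half the picture's height over the tangent of half this angle, whatever the lens; pixels are square), "cx", "cy" (the principal point, pixels), "R" (3x3) and "t" (3): a world point X has camera coordinates R X + t; the wrist camera has in their place "mount" (4x4, takes a point from camera to tool coordinates, whose origin is the TCP and whose axes are the flange's). Camera axes: x right, y down, z forward; pixel columns grow to the right and rows downward; lengths in m; the calibration is good to about 2 mm. The wrist camera is an equidistant fisheye: a pixel r from the principal point sees the ray r / f radians off the axis. A picture is of the moment at which its call begins: read the wrist's pose just before it. There is no depth.
A pose or a line that the arm cannot do raises r.MotionError and nothing moves.
- ticket.finish_job(): hands the job in; it is judged then, once.
The state is a dict: "clock": time; "q": joint angles; "dq": joint speeds; "effort": joint torques, N m; "tool_pos": TCP position; "orientation": TCP orientation; "contact_force": force on the tool from outside, world axes, zero at the start; "torque": the same for the moment, N m; "gripper_width": finger opening in m; "grasp_force": force on a finger pad.
Only numpy, scipy, OpenCV 4.12 (cv2) and the standard library are available. Lean on these libraries where they do the work, as an engineer would, in place of code of your own. Each camera call takes 0.05 s, during which the arm holds its last target. There are 200 camera calls.

### The job

One of the five stud pairs on the battery pack still lacks its link: pick up the loose link with the black grip, carry it over the top of the standing screen (not round its ends), and stop with it level about a centimetre above the tops of that bare pair's studs, a hole centred over each stud. The cells are live, so neither the link nor the robot may touch the pack, the fitted links or the screen; leave the other things on the bench alone. Finish while still holding the link there, hovering and still: do not lower it on or let go.

Things in the scene. Friction and masses are not known exactly. Their poses are not given: they have to be found in the camera images.
- link: the loose link: a bare copper plate 24 mm (its x) by 66 mm (its y) and 3 mm thick, with two 14 mm holes on its y axis, 20 mm either side of the centre, and an upright black insulating grip block in the middle (18 mm along x, 24 mm along y, top 55 mm above the plate's underside). 60 to 120 g. It starts upright on a 4 mm flat blue mat, on the robot's right (-y) of the screen. Origin: centre of the plate's underside, z up.
- pack: the battery pack, fixed: six blue cells with white tops side by side along its y axis in a tray, 166 mm (x) by 272 mm (y); cell tops 106 mm above the bench, threaded studs (6 mm thick) 40 mm apart in two rows at x = -52 and +52 mm, stud tops at 122 mm, the highest part of the pack. The two end terminals of the +x row are under black caps (not part of any pair). Origin: centre of its underside on the bench.
- pair0 (a point): point midway between the two neighbouring studs of one pair (-x row, y = -80 mm in the pack's frame), at the height of the stud tops; its axes are the pack's, the studs stand 20 mm either side along y. Four of the five pairs already have a fitted link, one is bare.
- pair1 (a point): point midway between the two neighbouring studs of one pair (-x row, y = 0 in the pack's frame), at the height of the stud tops; its axes are the pack's, the studs stand 20 mm either side along y. Four of the five pairs already have a fitted link, one is bare.
- pair2 (a point): point midway between the two neighbouring studs of one pair (-x row, y = +80 mm in the pack's frame), at the height of the stud tops; its axes are the pack's, the studs stand 20 mm either side along y. Four of the five pairs already have a fitted link, one is bare.
- pair3 (a point): point midway between the two neighbouring studs of one pair (+x row, y = -40 mm in the pack's frame), at the height of the stud tops; its axes are the pack's, the studs stand 20 mm either side along y. Four of the five pairs already have a fitted link, one is bare.
- pair4 (a point): point midway between the two neighbouring studs of one pair (+x row, y = +40 mm in the pack's frame), at the height of the stud tops; its axes are the pack's, the studs stand 20 mm either side along y. Four of the five pairs already have a fitted link, one is bare.
- fitted0: a link already fitted on one of the pairs, fixed: flat copper plate 24 x 66 x 3 mm with two nuts, no grip. Origin: centre of its underside, 12 mm below the stud tops, straight below the point of its pair. Which pair it is on differs each time.
- fitted1: a link already fitted on one of the pairs, fixed: flat copper plate 24 x 66 x 3 mm with two nuts, no grip. Origin: centre of its underside, 12 mm below the stud tops, straight below the point of its pair. Which pair it is on differs each time.
- fitted2: a link already fitted on one of the pairs, fixed: flat copper plate 24 x 66 x 3 mm with two nuts, no grip. Origin: centre of its underside, 12 mm below the stud tops, straight below the point of its pair. Which pair it is on differs each time.
- fitted3: a link already fitted on one of the pairs, fixed: flat copper plate 24 x 66 x 3 mm with two nuts, no grip. Origin: centre of its underside, 12 mm below the stud tops, straight below the point of its pair. Which pair it is on differs each time.
- screen: upright grey insulating screen standing fixed between the loose link and the pack: 280 mm along its x, 6 mm thick (y), top edge 160 mm above the bench; two feet 50 mm deep. Origin: centre of its underside on the bench.
- driver: bystander, to be left alone: screwdriver lying on the bench
- wrench: bystander, to be left alone: open wrench lying on the bench
- tape: bystander, to be left alone: roll of tape, 90 mm across, 20 mm high
- dish: bystander, to be left alone: small steel bowl, 90 mm across, 30 mm high
- meter: bystander, to be left alone: orange multimeter lying flat, 85 x 170 x 32 mm
- cleaner: bystander, to be left alone: closed jar, 56 mm across, 70 mm high
- spare_cell: bystander, to be left alone: single spare cell standing alone, 148 x 39 x 104 mm
Mind the look-alikes: they are no part of the job. What is shaped like the link but red or white is not meant.

How it is judged:
By the outcome, as a careful person would: the job done as asked, in the order asked, and still so for the second after the job is handed in, while the arm keeps its last pose, push and grip.
It also fails if it takes over 32 s, if anything falls off the work surface, if the arm or the gripper's body presses on something with over 40 N, if the wrist force passes 120 N, or if a joint passes its speed limit or range.

## Working session

There is one attempt and no reset: what is moved stays moved. The work goes in short steps, each a Python script; the robot and the scene stay as the last script left them, time stands still between calls to the robot, and variables do not carry over. Pictures are saved under pics/ and viewed, at most 10 in all, crops included, and the job is handed in when it is done.

```bash
ls; mkdir -p pics; python3 - <<'E'
from plant import r, fingers, solver, status, get_image, ticket
import cv2, pickle, numpy as np
d={}
for n in ("scene","side","wrist"):
    s=status.observe(); g=get_image(n); g['state']=s; d[n]=g
    cv2.imwrite(f"pics/{n}0.png",g['img'][:,:,::-1])
    print(n,{k:(np.round(v,4).tolist() if not isinstance(v,str) else v) for k,v in g.items() if k not in('img','state')})
pickle.dump(d,open('v0.pkl','wb')); s=status.observe(); print(s)
E
```

```text
pics
scene {'vertical_fov': 50.2829, 'cx': 254.9285, 'cy': 195.7181, 'R': [[0.5606, 0.8279, -0.0189], [0.5181, -0.3684, -0.7719], [-0.646, 0.4229, -0.6354]], 't': [-0.262, -0.2001, 1.6678]}
side {'vertical_fov': 45.0784, 'cx': 253.8095, 'cy': 194.6458, 'R': [[-0.941, -0.3384, -0.0011], [-0.233, 0.6503, -0.7231], [0.2454, -0.6801, -0.6908]], 't': [0.4963, 0.2005, 1.2279]}
wrist {'vertical_fov': 65.7065, 'cx': 249.8235, 'cy': 191.2289, 'mount': [[-0.0001, -0.9567, -0.2912, 0.073], [1.0, -0.0002, 0.0003, 0.0003], [-0.0003, -0.2912, 0.9567, -0.1421], [0.0, 0.0, 0.0, 1.0]]}
{'clock': 0.15, 'q': array([ 1.10782021,  0.33376987,  0.03985993,  1.46602719, -0.01339247,
        1.34331346, -0.05849039]), 'dq': array([-5.18474089e-04, -9.58510480e-04,  3.30604589e-05, -2.68990540e-03,
        3.28561681e-04, -1.99053648e-04,  1.19405382e-03]), 'effort': array([ 2.73049161e-03, -6.59045506e+01,  1.36750728e+00, -4.05867541e+01,
        1.70373917e-02,  9.70366993e-03, -2.71336643e-05]), 'tool_pos': array([ 0.23113866, -0.60714884,  0.23063169]), 'orientation': array([-6.06680946e-04,  9.83502789e-01,  1.80891877e-01, -1.54724704e-04]), 'contact_force': array([-0.15127848, -0.07402352, -0.08081266]), 'torque': array([-0.00888366,  0.00853347, -0.03026066]), 'grasp_force': 0.0, 'gripper_width': 0.0856372401357153}
```

View pics/scene0.png

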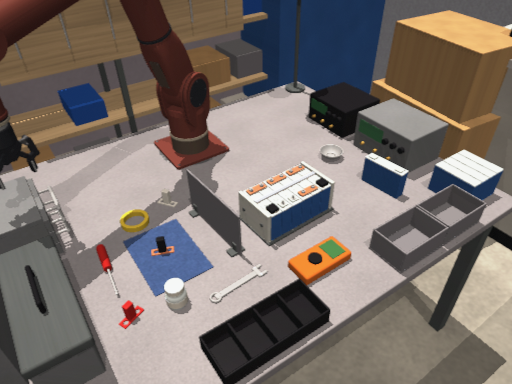

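View pics/side0.png

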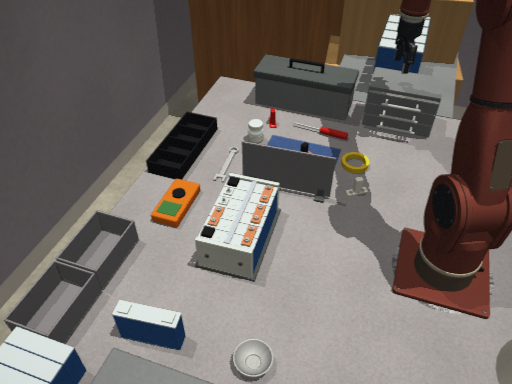

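View pics/wrist0.png

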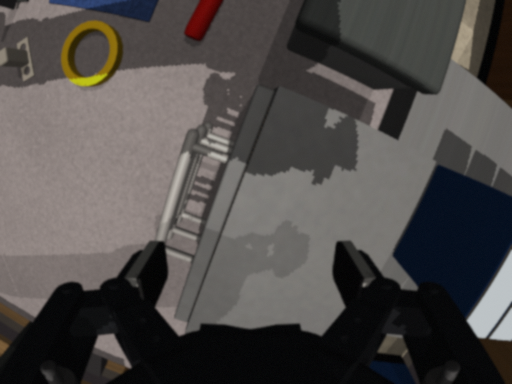

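The scene view (1st picture) shows the candidates for the link: copper plate with black grip on the blue mat at (162,247), a red look-alike at (130,315) and a white look-alike at (168,198). I choose (162,247). The pack is at about (286,197) and the screen at about (214,212). The side view shows the pack at (240,222) with the screen behind it. The wrist view shows only the toolbox, the tape and the white look-alike. Next is one composite close crop.

```bash
cat > h.py <<'E'
import numpy as np, cv2
from scipy.spatial.transform import Rotation as Ro
def foc(g): return g['img'].shape[0]/2/np.tan(np.radians(g['vertical_fov'])/2)
def ray(g,uv):
    """origin, direction in world"""
    x=(np.array(uv,float)-[g['cx'],g['cy']])/foc(g)
    if 'mount' in g:
        th=np.hypot(*x); d=np.r_[x*(np.sin(th)/max(th,1e-9)),np.cos(th)]
        s=g['state']; w,a,b,c=s['orientation']; T=Ro.from_quat([a,b,c,w]).as_matrix()
        M=np.array(g['mount']); return T@M[:3,3]+s['tool_pos'], T@M[:3,:3]@d
    R=np.array(g['R']); return -R.T@np.array(g['t']), R.T@np.r_[x,1]
def onz(g,uv,z):
    o,d=ray(g,uv); return o+d*(z-o[2])/d[2]
def proj(g,X):
    X=np.array(X,float)
    if 'mount' in g:
        s=g['state']; w,a,b,c=s['orientation']; T=Ro.from_quat([a,b,c,w]).as_matrix(); M=np.array(g['mount'])
        c=M[:3,:3].T@(T.T@(X-s['tool_pos'])-M[:3,3]); rr=np.hypot(c[0],c[1]); th=np.arctan2(rr,c[2])
        return foc(g)*th*c[:2]/rr+[g['cx'],g['cy']]
    c=np.array(g['R'])@X+g['t']; return foc(g)*c[:2]/c[2]+[g['cx'],g['cy']]
def cents(g,lo,hi,box,amin=8):
    m=cv2.inRange(cv2.cvtColor(g['img'],cv2.COLOR_RGB2HSV),lo,hi); k=np.zeros_like(m)
    u0,v0,u1,v1=box; k[v0:v1,u0:u1]=m[v0:v1,u0:u1]
    n,l,st,c=cv2.connectedComponentsWithStats(k)
    return [(c[i].round(1),st[i,4]) for i in range(1,n) if st[i,4]>=amin]
def quat(yaw):
    """tool down, tool y axis at world angle yaw+90deg: Rz(yaw)*Rx(pi)"""
    q=(Ro.from_euler('z',yaw)*Ro.from_euler('x',np.pi)).as_quat(); return np.r_[q[3],q[:3]]
E
python3 - <<'E'
import pickle,cv2,numpy as np
from h import *
d=pickle.load(open('v0.pkl','rb'))
def crop(n,u0,v0,u1,v1): return cv2.resize(d[n]['img'][v0:v1,u0:u1],(400,300),interpolation=cv2.INTER_CUBIC)
a=np.hstack([crop('scene',235,155,339,233),crop('side',180,165,300,255)])
b=np.hstack([crop('scene',112,215,216,293),crop('side',240,130,360,220)])
cv2.imwrite('pics/c1.png',np.vstack([a,b])[:,:,::-1])
S=d['scene']
for n,box,z in(('scene',(235,155,339,233),.112),('side',(180,165,300,255),.112),('scene',(140,225,190,270),.007)):
    print(n,[(c,a,onz(d[n],c,z)[:2].round(4)) for c,a in cents(d[n],(3,100,90),(17,255,255),box,5)])
print(onz(S,(162,239),.059))
E
```

```text
scene [(array([294.9, 169.9]), np.int32(64), array([0.4922, 0.1438])), (array([275.9, 179.1]), np.int32(71), array([0.4962, 0.0637])), (array([256. , 188.7]), np.int32(77), array([ 0.5   , -0.0156])), (array([307.5, 190.2]), np.int32(79), array([0.598 , 0.1091]))]
side [(array([187.6, 195.6]), np.int32(471), array([0.696 , 0.0697])), (array([266.4, 193.9]), np.int32(100), array([ 0.4939, -0.0099])), (array([258.1, 213.8]), np.int32(116), array([0.4902, 0.0698])), (array([216. , 216.2]), np.int32(117), array([0.5916, 0.1154])), (array([249. , 235.7]), np.int32(138), array([0.4863, 0.1499]))]
scene [(array([162.6, 250.8]), np.int32(88), array([ 0.4738, -0.3356]))]
[ 0.47976406 -0.33096099  0.059     ]
```

View pics/c1.png

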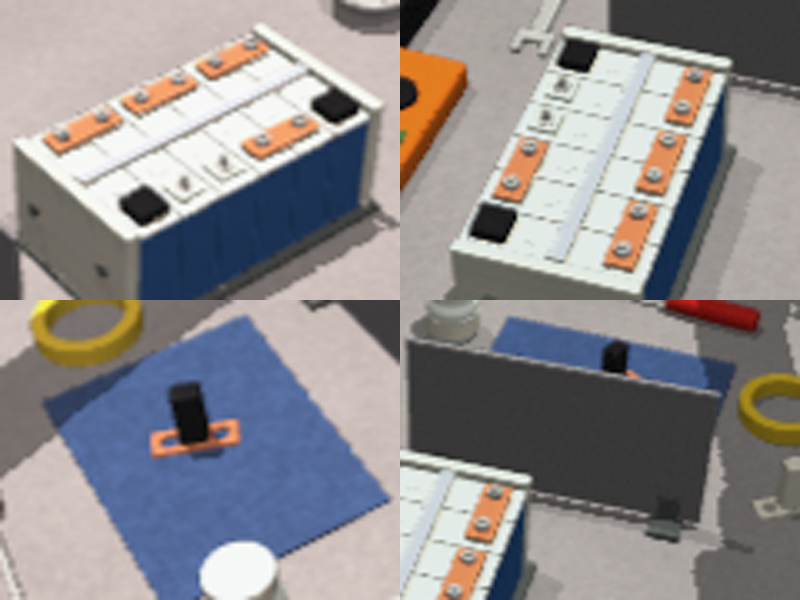

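The crops show the chosen loose link, copper with a black grip, on the mat. The only bare studs are at scene pixels of about (283,202) and (293,197). They sit in the +x row, next to the low-y cap, so the bare pair is pair3. Next I look from above the link.

```bash
python3 - <<'E'
import pickle
from h import *
from plant import r, fingers, solver, status, get_image
d=pickle.load(open('v0.pkl','rb')); S=d['scene']
p,q=onz(S,(151.5,253.2),.007),onz(S,(173.9,249.3),.007)
a=np.arctan2(*(q-p)[1::-1]); print('link mid',(p+q)/2,np.linalg.norm(q-p),np.degrees(a))
a0,b0=onz(S,(283.1,202.3),.122),onz(S,(293.2,197.1),.122); print('studs',a0,b0)
print('screen top',onz(S,(188,173),.16),onz(S,(240,222),.16))
for yaw in (a,a+np.pi):
  for z in (.2,.03): print('grasp',np.round(yaw,2),z,solver.ik([.477,-.333,z],quat(yaw)))
for yaw in (1.62,1.62-np.pi): print('goal',yaw,solver.ik([.602,.028,.16],quat(yaw)),solver.ik([.602,.028,.24],quat(yaw)))
E
```

```text
link mid [ 0.47571705 -0.33593336  0.007     ] 0.06575017718842402 68.64311358442644
studs [0.60959314 0.0061872  0.122     ] [0.60792805 0.04505274 0.122     ]
screen top [ 0.36519347 -0.17539833  0.16      ] [ 0.64287788 -0.16291452  0.16      ]
grasp 1.2 0.2 [ 0.76092895  0.22948984 -0.26561888  1.66723797  0.06289957  1.25323501
  0.10955105]
grasp 1.2 0.03 [ 0.75829555  0.39973248 -0.27033645  1.82888787  0.13000407  0.9301294
  0.05762204]
grasp 4.34 0.2 [-0.41698718  0.42162303  1.22555778  1.72033696 -0.41182995  1.29440344
 -2.61735369]
grasp 4.34 0.03 [-0.35573168  0.74544845  1.21232443  1.88156366 -0.79202921  1.1026112
 -2.34190305]
goal 1.62 [ 0.40494048  0.35632846 -0.64816323  1.64850052  0.22675847  1.21322473
 -0.24366773] [ 0.41710071  0.30114381 -0.66214237  1.54509685  0.18758919  1.35992283
 -0.2133545 ]
goal -1.521592653589793 [ 0.78356594  0.59037561 -1.23521716  1.63221077  0.57118164  1.33464486
  2.65181886] None
```

```bash
python3 - <<'E'
import pickle
from h import *
from plant import r, fingers, solver, status, get_image
r.move_pose([.476,-.334,.2],quat(1.2)); r.pause(.2)
s=status.observe(); g=get_image('wrist'); g['state']=s; pickle.dump(g,open('v1.pkl','wb'))
print(s['clock'],s['tool_pos'],s['orientation'])
cv2.imwrite('pics/w1.png',g['img'][:,:,::-1])
hsv=cv2.cvtColor(g['img'],cv2.COLOR_RGB2HSV)
m=cv2.inRange(hsv,(3,90,80),(17,255,255))
n,l,st,c=cv2.connectedComponentsWithStats(m); print(st[1:][st[1:,4]>50],c[1:][st[1:,4]>50])
ys,xs=np.where(m); P=np.array([onz(g,(x,y),.007)[:2] for x,y in zip(xs,ys)])
k=np.hypot(*(P-[.476,-.334]).T)<.06; print(cv2.minAreaRect((P[k]*1000).astype(np.float32)))
E
```

```text
1.725 [ 0.47533345 -0.33528401  0.19998566] [ 6.85272011e-05  8.26036920e-01  5.63615996e-01 -1.02723468e-04]
[[236 141  22  56 548]] [[246.3649635  165.30474453]]
((470.1567687988281, -335.70989990234375), (65.48714447021484, 23.97660255432129), 67.96147155761719)
```

View pics/w1.png

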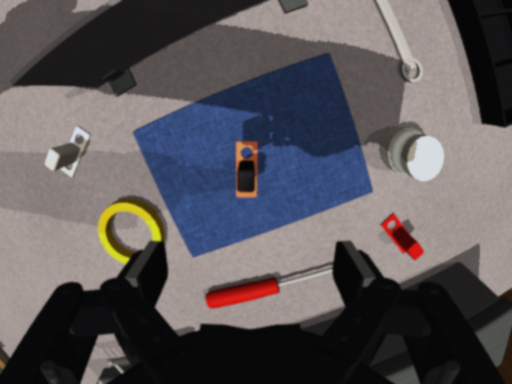

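The wrist view shows the link at (246,165), 65.5 x 24 mm with the grip in the middle. The red look-alike is at (402,237) and the white one at (67,153), both well clear of the fingers. Next I grasp.

```bash
python3 - <<'E'
import pickle
from h import *
from plant import r, fingers, solver, status, get_image
y=np.radians(67.96); c=[.4702,-.3357]
r.move_pose([*c,.12],quat(y))
print(r.servo_line([*c,.024],feed=.1,guard=15))
s=status.observe();print(s['tool_pos'])
fingers.grasp(60)
s=status.observe();print(s['clock'],s['gripper_width'],s['grasp_force'],s['contact_force'])
r.servo_line([*c,.26],feed=.15); r.pause(.2)
s=status.observe(); g=get_image('wrist'); g['state']=s; g2=get_image('side')
print(s['clock'],s['tool_pos'],s['gripper_width'],s['grasp_force'],s['contact_force'])
pickle.dump(g,open('v2.pkl','wb'))
cv2.imwrite('pics/w2.png',np.hstack([g['img'],g2['img']])[:,:,::-1][::1,:,:] if 0 else cv2.resize(np.hstack([g['img'],g2['img']]),(800,300))[:,:,::-1])
m=cv2.inRange(cv2.cvtColor(g['img'],cv2.COLOR_RGB2HSV),(3,90,80),(17,255,255))
n,l,st,cc=cv2.connectedComponentsWithStats(m); print(st[1:][st[1:,4]>50],cc[1:][st[1:,4]>50])
E
```

```text
False
[ 0.47070512 -0.33599396  0.02471212]
3.925 0.017519840785314166 59.08879995346069 [ 0.15324867 -0.43108647  1.94008991]
5.85 [ 0.4700503  -0.33561345  0.25948725] 0.017299021489188573 58.69590103626251 [-0.38056377  0.37102309 -0.58027897]
[[   0  109    6   23   80]
 [ 229  177   42   54 1205]
 [   0  340   39   44  377]] [[  1.7375     120.9625    ]
 [250.0373444  197.43236515]
 [ 15.37135279 362.79840849]]
```

View pics/w2.png

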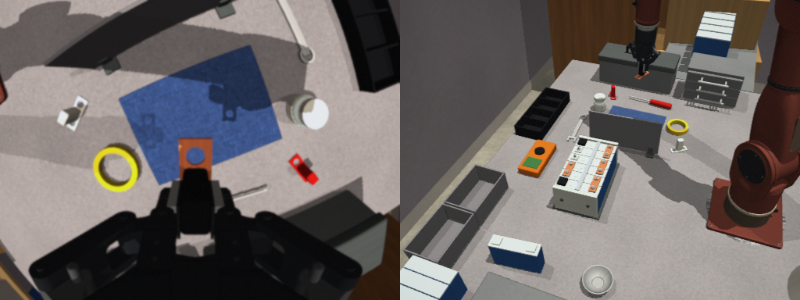

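The link is held level (width 17.3 mm), and the hole is visible in front of the fingers. Next I carry it over the screen to a look pose short of the pair.

```bash
python3 - <<'E'
import pickle
from h import *
from plant import r, fingers, solver, status, get_image
r.servo_line([.585,-.045,.26],attitude=quat(np.radians(92.8)),feed=.15); r.pause(.3)
s=status.observe(); g=get_image('wrist'); g['state']=s; pickle.dump(g,open('v3.pkl','wb'))
print(s['clock'],s['tool_pos'],s['gripper_width'],s['grasp_force'],s['contact_force'])
cv2.imwrite('pics/w3.png',cv2.resize(g['img'],(800,600),interpolation=cv2.INTER_CUBIC)[:,:,::-1])
m=cv2.inRange(cv2.cvtColor(g['img'],cv2.COLOR_RGB2HSV),(3,90,80),(17,255,255))
n,l,st,cc=cv2.connectedComponentsWithStats(m)
for i in range(1,n):
    if st[i,4]<100: continue
    ys,xs=np.where(l==i); P=np.array([onz(g,p,.113)[:2]*1000 for p in zip(xs,ys)],np.float32)
    print(cc[i],st[i],cv2.minAreaRect(P))
E
```

```text
8.4833 [ 0.58498077 -0.04518276  0.26001382] 0.017346208504002952 58.593066930770874 [-0.27490478  0.64653304 -0.68993275]
[163.93002915  11.01749271] [152   0  24  22 343] ((490.1463623046875, 123.54563903808594), (23.564868927001953, 23.678449630737305), 0.8379541635513306)
[267.62408088  27.20128676] [ 256    0   25   55 1088] ((594.1119384765625, 105.88368225097656), (23.245548248291016, 56.92168045043945), 2.6479454040527344)
[163.13130435  65.39826087] [ 151   34   24   64 1150] ((492.83392333984375, 65.22406005859375), (23.88218116760254, 63.994956970214844), 2.689460039138794)
[383.96750677 130.16933972] [ 352   60   68  127 4801] ((723.63525390625, 18.62444305419922), (71.66903686523438, 130.96463012695312), 0.9820142984390259)
[164.61695192 143.52159739] [ 152  112   26   64 1227] ((496.20574951171875, -14.237689971923828), (24.686418533325195, 64.81529235839844), 2.443659782409668)
[250.04446119 196.70610399] [ 228  176   45   55 1327] ((585.0790405273438, -73.2509765625), (44.4095344543457, 58.87369918823242), 1.8519887924194336)
```

View pics/w3.png

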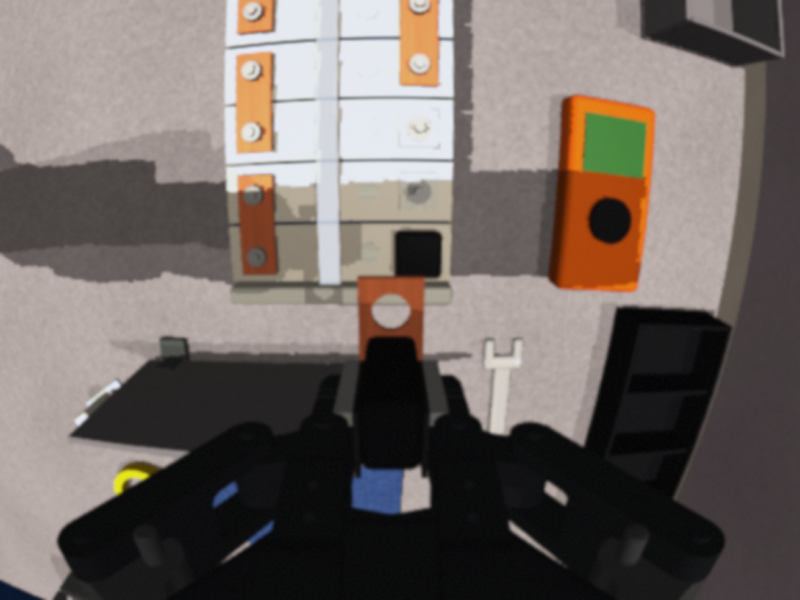

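The view shows the bare studs at image pixels of about (268,81) and (267,122), before the x1.56 enlargement. The held link's front hole is at about (250,199). Fitted plates pair0 and pair1 give the pack's yaw as 2.6° and pair3 as about (0.598, 0.030). Now I measure how the link sits in the hand.

```bash
python3 - <<'E'
import pickle
from h import *
g=pickle.load(open('v3.pkl','rb')); s=g['state']; z=s['tool_pos'][2]
for p in ((268.2,81.3),(266.9,121.6)): print('stud',onz(g,p,.122))
m=cv2.inRange(cv2.cvtColor(g['img'],cv2.COLOR_RGB2HSV),(3,90,60),(17,255,255)); m[:170]=0;m[240:]=0;m[:,:220]=0;m[:,280:]=0
cs,h=cv2.findContours(m,cv2.RETR_CCOMP,cv2.CHAIN_APPROX_NONE)
w,a,b,c=s['orientation']; T=Ro.from_quat([a,b,c,w]).as_matrix(); print('yaw',np.degrees(np.arctan2(T[1,0],T[0,0])))
def tool(p,dz=.0177): return (T.T@(onz(g,p,z-dz)-s['tool_pos']))*1000
for c,hh in zip(cs,h[0]):
    if len(c)<15: continue
    P=np.array([tool(p)[:2] for p in c[:,0]],np.float32)
    print(hh[3],len(c),'circle',cv2.minEnclosingCircle(P),'ell',cv2.fitEllipse(P) if hh[3]>=0 else '', P.min(0),P.max(0))
    if hh[3]<0:
        for lo,hi in((14,18),(18,22),(22,26),(26,30)):
            Q=P[(P[:,0]>lo)&(P[:,0]<hi)]; print(lo,Q[:,1].min(),Q[:,1].max())
E
```

```text
stud [0.59630798 0.04988114 0.122     ]
stud [0.59715807 0.01178875 0.122     ]
yaw 92.78538922337624
-1 207 circle ((16.948476791381836, -0.9550626873970032), 19.902135848999023) ell  [  0.9150729 -13.323927 ] [33.638966 11.312722]
14 -12.438042 10.520427
18 -12.839777 10.427661
22 -12.82722 10.90753
26 -13.257396 10.83378
0 67 circle ((20.105209350585938, -1.0206208229064941), 7.52761173248291) ell ((20.021100997924805, -1.0793203115463257), (13.687499046325684, 14.520950317382812), 178.62191772460938) [12.941319 -8.354672] [26.705315  6.418849]
```

```bash
python3 - <<'E'
import pickle
from h import *
from plant import r, fingers, solver, status, get_image
c=[.5982,.0305]
r.servo_line([*c,.26],attitude=quat(np.radians(92.6)),feed=.1)
r.servo_line([*c,.155],feed=.08); r.pause(.4)
s=status.observe(); g=get_image('wrist'); g['state']=s; pickle.dump(g,open('v4.pkl','wb'))
print(s['clock'],s['tool_pos'],s['gripper_width'],s['grasp_force'],s['contact_force'])
w=cv2.resize(g['img'][150:250,190:310],(400,333),interpolation=cv2.INTER_CUBIC)
S=get_image('scene'); D=get_image('side'); pickle.dump((S,D),open('v4b.pkl','wb'))
def cr(I,u0,v0): return cv2.resize(I['img'][v0:v0+75,u0:u0+100],(400,300),interpolation=cv2.INTER_CUBIC)
b=np.hstack([cr(S,235,155),cr(D,180,165)])
t=np.hstack([cv2.resize(w,(400,300)),cv2.resize(g['img'],(400,300))])
cv2.imwrite('pics/w4.png',np.vstack([t,b])[:,:,::-1])
E
```

```text
11.3083 [0.59821377 0.03046547 0.15507735] 0.01693111812460844 58.59021842479706 [ 0.23008003 -1.31912364 -1.0887727 ]
```

View pics/w4.png

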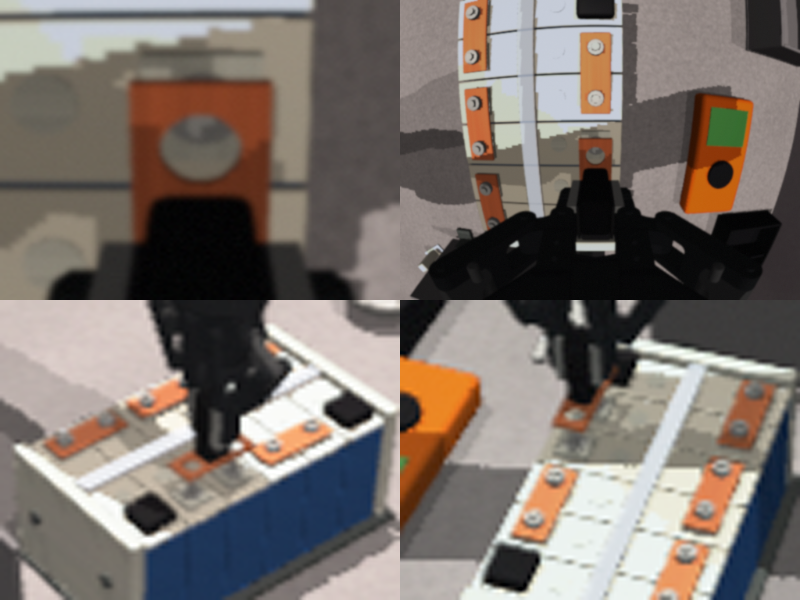

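The front stud shows through the front hole, at about (251,193). The pair4 plate is now fully visible at (381,47) in the composite thumbnail. I check the alignment using pair4 and the hole from this nearer view.

```bash
python3 - <<'E'
import pickle
from h import *
g=pickle.load(open('v4.pkl','rb')); s=g['state']; z=s['tool_pos'][2]
m=cv2.inRange(cv2.cvtColor(g['img'],cv2.COLOR_RGB2HSV),(3,90,60),(17,255,255))
n,l,st,cc=cv2.connectedComponentsWithStats(m); b=np.radians(2.6); Y=1000*np.array([-np.sin(b),np.cos(b)]);X=1000*np.array([np.cos(b),np.sin(b)])
for i in range(1,n):
    if st[i,4]<300: continue
    M=(l==i).astype(np.uint8); held=abs(cc[i][0]-250)<12 and 170<cc[i][1]<230
    cs,h=cv2.findContours(M,cv2.RETR_CCOMP,cv2.CHAIN_APPROX_NONE)
    for c,hh in zip(cs,h[0]):
        if len(c)<30: continue
        P=np.array([onz(g,p,z-.0177 if held else .113)[:2]*1000 for p in c[:,0]],np.float32)
        print('HELD' if held else '',hh[3],cc[i].round(0),[np.round(v,1) for v in cv2.minAreaRect(P)],'ell',np.round(cv2.fitEllipse(P)[0],1))
H=cv2.cvtColor(g['img'],cv2.COLOR_RGB2GRAY)[182:208,236:266]
for p in ((250.6,191),(250.6,194)): print('stud',onz(g,p,.122))
cv2.imwrite('pics/w5.png',cv2.resize(H,(780,600) if 0 else (600,520),interpolation=cv2.INTER_CUBIC))
E
```

```text
-1 [97. 47.] [array([488.9, 145.1]), array([24.7, 65.1]), np.float64(3.0)] ell [489.1 144.4]
 0 [97. 47.] [array([486.8, 125.9]), array([13.1, 15.9]), np.float64(85.5)] ell [486.7 125.9]
 0 [97. 47.] [array([484.7, 166.4]), array([13.1, 16.2]), np.float64(45.1)] ell [484.7 166.6]
 -1 [250.  93.] [array([593.6, 110.5]), array([24.4, 64. ]), np.float64(2.6)] ell [593.7 110.5]
 0 [250.  93.] [array([594.6,  90.1]), array([13.6, 13.6]), np.float64(47.5)] ell [594.6  90.2]
 0 [250.  93.] [array([592.7, 130.9]), array([13.3, 13.9]), np.float64(2.6)] ell [592.7 131.1]
 -1 [102. 158.] [array([492.5,  65.6]), array([25.2, 65.7]), np.float64(2.8)] ell [492.8  65.5]
 0 [102. 158.] [array([490.7,  44.6]), array([15.6, 12.9]), np.float64(40.8)] ell [490.8  44.4]
 0 [102. 158.] [array([488.8,  85.2]), array([15.2, 13.6]), np.float64(39.0)] ell [488.9  85.1]
 -1 [402. 207.] [array([710.9,  43.8]), array([ 65.2, 117. ]), np.float64(0.7)] ell [712.6  42.7]
 0 [402. 207.] [array([717.4,  28.5]), array([27.1, 30.8]), np.float64(53.1)] ell [717.3  28.3]
 0 [402. 207.] [array([715.9,  73.9]), array([44.4, 36.7]), np.float64(0.6)] ell [715.8  73.8]
HELD -1 [249. 197.] [array([596.2,  47.7]), array([24.3, 32.7]), np.float64(2.6)] ell [596.2  48.3]
HELD 0 [249. 197.] [array([596.3,  50.5]), array([13.3, 13.2]), np.float64(48.6)] ell [596.1  50.5]
 -1 [116. 254.] [array([496.4, -13. ]), array([24.8, 65.8]), np.float64(2.8)] ell [495.7  -8.9]
 0 [116. 254.] [array([492.9,   4. ]), array([15.9, 13.4]), np.float64(44.1)] ell [492.8   3.9]
stud [0.59671691 0.05069074 0.122     ]
stud [0.59680615 0.04875574 0.122     ]
```

View pics/w5.png

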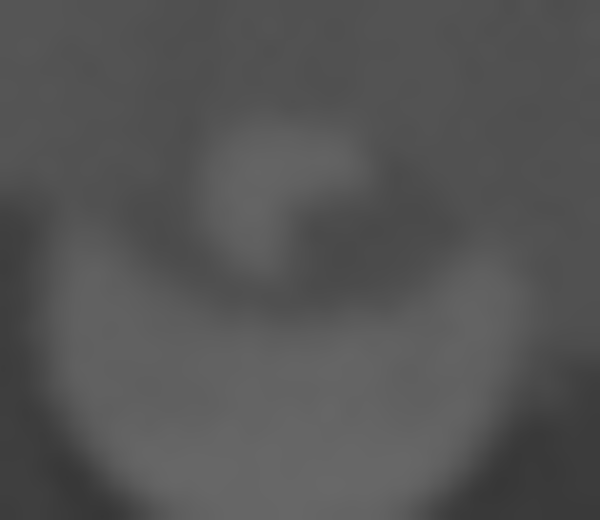

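The held hole is at (596.2, 50.5) mm against the stud's expected (596.3, 50.6) mm, and both yaws are 2.6°, so no lateral correction is needed. I lower 2 mm to the hover height and hand in.

```bash
python3 - <<'E'
from h import *
from plant import r, fingers, solver, status, get_image, ticket
r.servo_line([.5982,.0305,.1529],feed=.02); r.pause(.6)
s=status.observe(); print(s['clock'],s['tool_pos'],s['gripper_width'],s['grasp_force'],np.abs(s['dq']).max(),s['contact_force'])
print(ticket.finish_job())
E
```

```text
12.3167 [0.59822456 0.03048349 0.15293202] 0.017129522237060178 58.589680194854736 0.002232167999287579 [ 0.03819427  0.57426513 -1.6652967 ]
the job is handed in; nothing more can be done
None
```

The job is handed in: the loose link was carried over the screen and is held still and level about 10 mm above the studs of the bare pair (pair3). By the last close-up its front hole is centred to within about a millimetre; the rear hole is hidden by the gripper, but the yaw matches. I saw no sign of contact with anything on the way, and the clock read 12.3 s.

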